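# Put the absorber kit back into its case

## Task

The gamma measurement is over and the pieces of the absorber kit stand in two piles on the steel tray. Take the piles apart and put each of the five pieces back into the cutout of its own shape and size in the insert of the open case, upright and fully down on the cutout's floor; the cutout for the small knobbed source holder grips it, so press that one firmly home. Set the pieces down, do not drop them or knock them off the piles.

Things in the scene. Friction and masses are not known exactly. Their poses are not given: they have to be found in the camera images.
- square_plate: Loose square aluminium absorber plate, 58 x 58 mm, 24 mm high, 0.2 kg. It is the lowest piece of one of the two piles, which stand on a low steel tray: floor 3 mm above the bench, rim 6 mm higher and at least 35 mm from the pieces. x and y along its sides. Origin at the centre of its underside, z up.
- round_disc: Loose plain steel absorber disc, 58 mm diameter, 24 mm high, no hole, 0.5 kg. It is the lowest piece of the other pile. Origin at the centre of its underside, z up.
- bar_block: Loose oblong copper absorber block, 54 mm long (its x), 32 mm wide (its y), 24 mm high, 0.36 kg. It lies on the square plate or on the round disc, turned at any yaw. Origin at the centre of its underside, z up.
- collimator: Loose brass collimator ring, 44 mm outer diameter, 16 mm bore, 24 mm high, 0.26 kg. It lies on the square plate or on the round disc, whichever the bar block is not on. Origin at the centre of its underside, z up.
- source_holder: Loose check-source holder: black plastic disc 28 mm in diameter, 10 mm high, tapered to 24 mm over its lowest 4 mm, with an upright steel knob 16 mm in diameter, 20 mm high on top (30 mm in all), 0.06 kg. It stands on the bar block or on the collimator. Origin at the centre of its underside, z up.
- cut_square: Fixed 94 x 94 mm, 30 mm high module of the case's grey insert. Square cutout, 66 x 66 mm along the module's x and y, for the square plate. Origin: centre of the module's underside, below the cutout's centre, z up; cutout floor 22 mm and mouth (module top) 30 mm above it, 3 mm bevel round the mouth. Six modules (one blank) sit in 2 rows of 3, 95 mm apart; the case rim is 1 mm higher.
- cut_disc: Fixed 94 x 94 mm, 30 mm high module of the case's grey insert. Large round cutout, 66 mm diameter, for the round disc. Origin: centre of the module's underside, below the cutout's centre, z up; cutout floor 22 mm and mouth (module top) 30 mm above it, 3 mm bevel round the mouth.
- cut_bar: Fixed 94 x 94 mm, 30 mm high module of the case's grey insert. Oblong cutout, 62 mm along the module's x, 40 mm along its y, for the bar block (either way round). Origin: centre of the module's underside, below the cutout's centre, z up; cutout floor 22 mm and mouth (module top) 30 mm above it, 3 mm bevel round the mouth.
- cut_ring: Fixed 94 x 94 mm, 30 mm high module of the case's grey insert. Middle-sized round cutout, 52 mm diameter, for the collimator ring. Origin: centre of the module's underside, below the cutout's centre, z up; cutout floor 22 mm and mouth (module top) 30 mm above it, 3 mm bevel round the mouth.
- cut_source: Fixed 94 x 94 mm, 30 mm high module of the case's grey insert. Small round cutout, 31 mm diameter, for the source holder; two sprung ribs (+y, -y sides) grip the holder, which needs a push of 5 to 10 N straight down over the last 5 mm. Origin: centre of the module's underside, below the cutout's centre, z up; cutout floor 22 mm and mouth (module top) 30 mm above it, 3 mm bevel round the mouth.
Mind the look-alikes: they are no part of the job. Of the things shaped like the collimator, the brass one is meant. What is shaped like the round_disc but black is not meant.

How it is judged (in metres and radians):
At the end, for the whole second after the job is handed in: Each of the five pieces lies upright (within 0.08 rad) and at rest in the cutout of its own shape, its centre within 7 mm of the cutout's centre and its underside within about 2 mm of the cutout's floor (horizontal distance between square_plate and cut_square below 0.007 m and z of square_plate in the frame of cut_square between 0.019 and 0.0242 m and angle between each of square_plate, round_disc, bar_block, collimator, source_holder's own z axis and vertical below 0.08 rad and linear speed of each of square_plate, round_disc, bar_block, collimator, source_holder below 0.02 m/s and horizontal distance between round_disc and cut_disc below 0.007 m and z of round_disc in the frame of cut_disc between 0.019 and 0.0242 m and horizontal distance between bar_block and cut_bar below 0.007 m and z of bar_block in the frame of cut_bar between 0.019 and 0.0242 m and horizontal distance between collimator and cut_ring below 0.007 m and z of collimator in the frame of cut_ring between 0.019 and 0.0242 m and horizontal distance between source_holder and cut_source below 0.007 m and z of source_holder in the frame of cut_source between 0.019 and 0.0242 m); the robot touches nothing.
It fails at once if the square plate is dropped or knocked off (moves faster than 0.7 m/s with no finger on it) (linear speed of square_plate above 0.7 m/s and contact force between the fingers and square_plate below 0.05 N).
It fails at once if the round disc is dropped or knocked off (moves faster than 0.7 m/s with no finger on it) (linear speed of round_disc above 0.7 m/s and contact force between the fingers and round_disc below 0.05 N).
It fails at once if the bar block is dropped or knocked off (moves faster than 0.7 m/s with no finger on it) (linear speed of bar_block above 0.7 m/s and contact force between the fingers and bar_block below 0.05 N).
It fails at once if the collimator is dropped or knocked off (moves faster than 0.7 m/s with no finger on it) (linear speed of collimator above 0.7 m/s and contact force between the fingers and collimator below 0.05 N).
It fails at once if the source holder is dropped or knocked off (moves faster than 0.7 m/s with no finger on it) (linear speed of source_holder above 0.7 m/s and contact force between the fingers and source_holder below 0.05 N).
It also fails if it takes over 136 s, if anything falls off the work surface, if the arm or the gripper's body presses on something with over 40 N, if the wrist force passes 120 N, or if a joint passes its speed limit or range.

## Robot

A 6-joint arm with a two-finger parallel gripper is mounted at the origin on the work surface. World frame = base frame: x ahead of the robot, y to its left, z up, the work surface at z = 0. Lengths are in m, angles in degrees, forces in N, time in s.
With the tool pointing down it reaches from about 0.35 to 0.975 m from the base axis. Payload 4.9 kg.
Tool frame: the origin (TCP) lies at the very end of the fingers, on their centre line; the grasp point (between the pads) lies 19 mm behind it (grasp_offset is the z of the grasp point in the tool frame, in m); z points along the fingers, y is the line along which they close (so a half turn about z gives the same grasp; the last joint's range is limited). The gripper opens to 85 mm and grips with 20 to 120 N. Pads are 22 mm wide; open, the fingers measure 114 mm over their backs; the gripper's body (76 mm by 85 mm) begins 54 mm behind the grasp point. The pads swing forward as they close: fully open they stand 13 mm farther back than shut.
Start: joints at [-80.157, 3.019, 92.412, -0, 84.569, -6.818], TCP at [0.179, -0.599, 0.231] pointing down, gripper open.
Joint ranges: [-172.51, 172.51], [-57.92, 126.97], [3.15, 148.05], [-58.71, 238.71], [5.1, 150.11], [-179.66, 179.66]. Speed limits (degrees/s): [147.25, 147.25, 180, 180, 180, 180].

## Interface

Orientations are given as a 3x3 rotation matrix whose columns are the frame's x, y, z axes.
In Python, from station import reach, movel, move_joints, set_gripper, wait, ik, state, snapshot, calibration, MotionError, close_job, grasp_offset gives the robot as it stands. Calls block until the motion is done:
- reach(position, orientation): joint-space move of the TCP to a pose.
- movel(position, frame=None, speed=0.15, threshold=None): straight line of the TCP; frame=None keeps the orientation; speed is the mean speed in m/s. With threshold (N) it stops when the force on the tool has changed by that much, and returns True; else False.
- move_joints(angles): joint-space move.
- set_gripper(opening, effort=None): finger opening in m; effort is the grip in N (None keeps the last); returns when the fingers have stopped.
- wait(seconds).
- ik(position, orientation): joint angles nearest the present ones, or None.
- state(): the state.
- snapshot(name): name is "scene" or "top"; returns the picture (420x560x3 uint8, red, green, blue); there is no depth.
- calibration(name): a dict with "fx", "fy", "cx", "cy" (pixels), "view" (4x4, takes a point from world to camera coordinates). Camera axes: x right, y up, looking along -z (the intrinsics and any distortion apply to the point x, -y, -z); pixel columns grow to the right and rows downward; lengths in m; the calibration is good to about 2 mm. A picture is of the moment at which its call begins. calibration takes no time and is no camera call.
A pose or a line that the arm cannot do raises MotionError and nothing moves.
- close_job(): hands the job in; it is judged then, once.
The state is a dict: "time": time; "q": joint angles; "joint_vel": joint speeds; "joint_torque": joint torques, N m; "position": TCP position; "eef_rot": TCP orientation; "wrist_force": force on the tool from outside, world axes, zero at the start; "moment": the same for the moment, N m; "gripper_width": finger opening in m; "finger_force": force on a finger pad.
Only numpy, scipy, OpenCV 4.12 (cv2) and the standard library are available. Lean on these libraries where they do the work, as an engineer would, in place of code of your own. Each camera call takes 0.05 s, during which the arm holds its last target. There are 200 camera calls.

## Working session

There is one attempt and no reset: what is moved stays moved. The work goes in short steps, each a Python script; the robot and the scene stay as the last script left them, time stands still between calls to the robot, and variables do not carry over. Pictures are saved under pics/ and viewed, at most 14 in all, crops included, and the job is handed in when it is done.

```bash
mkdir -p pics; ls
python3 - <<'E'
from station import *
import cv2,numpy as np
print(grasp_offset)
for n in("top","scene"):
    p=snapshot(n); cv2.imwrite(f"pics/{n}0.png",cv2.cvtColor(p,cv2.COLOR_RGB2BGR)); c=calibration(n); print(n,{k:np.round(v,4).tolist() if not isinstance(v,str) else v for k,v in c.items()})
s=state();print(s['time'],s['eef_rot'])
E
```

```text
pics
-0.0187
top {'fx': 406.7051, 'fy': 406.7051, 'cx': 287.428, 'cy': 214.9489, 'view': [[0.0191, -0.9998, 0.0014, 0.0345], [0.9965, 0.0191, 0.0819, -0.5332], [-0.0819, -0.0001, 0.9966, -0.8465], [0.0, 0.0, 0.0, 1.0]]}
scene {'fx': 543.3244, 'fy': 543.3244, 'cx': 285.6852, 'cy': 208.555, 'view': [[0.7083, 0.7059, 0.0001, -0.3895], [-0.5316, 0.5334, 0.6579, 0.2173], [0.4643, -0.4661, 0.7531, -1.4477], [0.0, 0.0, 0.0, 1.0]]}
0.1 [[ 9.58027626e-01  2.86675712e-01 -3.22849999e-04]
 [ 2.86675819e-01 -9.58025955e-01  1.80140294e-03]
 [ 2.07119792e-04 -1.81834707e-03 -9.99998325e-01]]
```

View pics/top0.png

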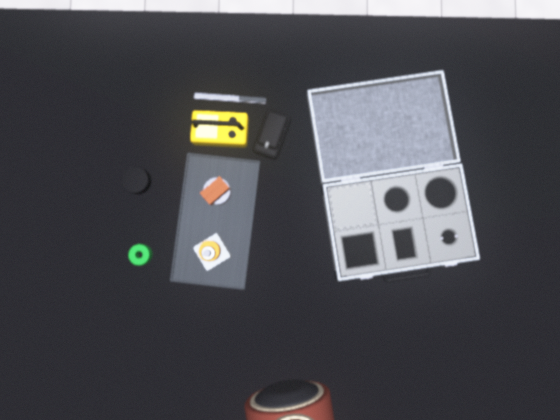

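View pics/scene0.png

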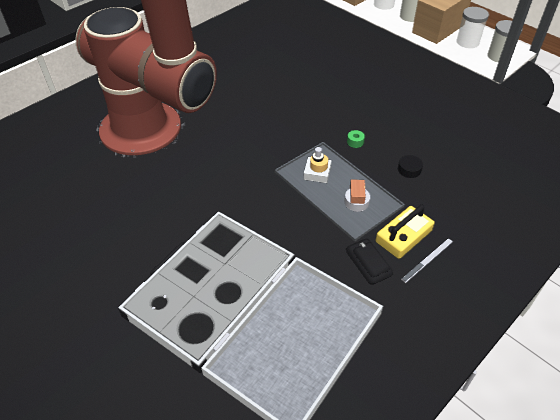

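The top view shows the disc with the bar on it at (216,190), and the square, ring and holder pile at (210,252). The cutouts are square (360,250), bar (403,243), source (449,237), ring (397,199) and disc (440,192). Next I'll enlarge both regions.

Run:
```python
import cv2,numpy as np
t=cv2.imread("pics/top0.png");s=cv2.imread("pics/scene0.png")
def cr(im,x,y,w,h,k): return cv2.resize(im[y:y+h,x:x+w],None,fx=k,fy=k,interpolation=cv2.INTER_NEAREST)
a=np.hstack([cr(t,180,165,70,110,5),cr(s,290,135,90,110,5)]);cv2.imwrite("pics/z1.png",a)
b=np.hstack([cr(t,320,160,160,120,2.5),cr(s,115,205,185,120,2)[:,:] if 0 else cv2.resize(cr(s,115,205,185,155,2),(370,300))]);cv2.imwrite("pics/z2.png",b);print(a.shape,b.shape)
```

```text
(550, 800, 3) (300, 770, 3)
```

View pics/z1.png

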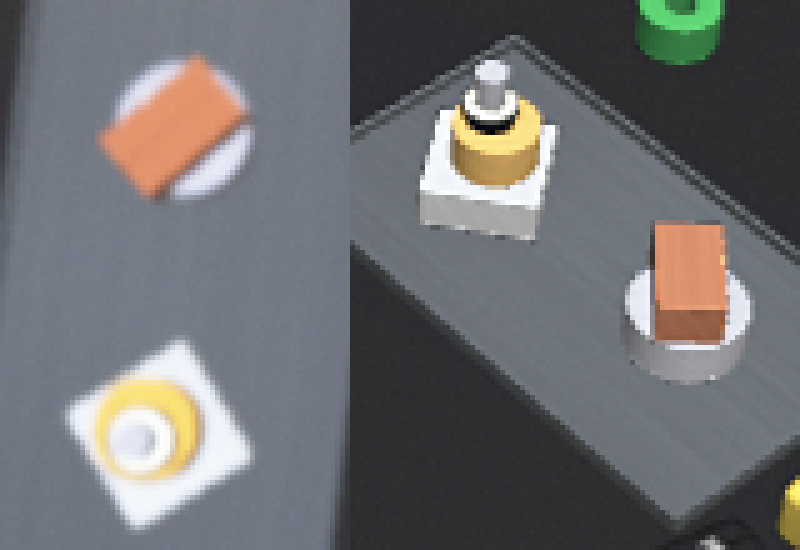

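View pics/z2.png

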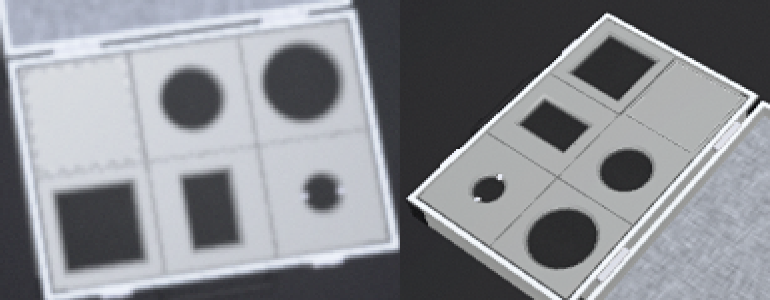

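The views show a white square plate, brass ring and holder, each slightly off centre, plus the copper bar on the disc. I'll compute positions with masks cast onto planes.

```bash
cat > vis.py <<'E'
import cv2,numpy as np
from station import calibration
def plane(n,pix,z):
    c=calibration(n);V=np.array(c["view"]);R,t=V[:3,:3],V[:3,3];o=-R.T@t
    p=np.atleast_2d(pix).astype(float)
    d=np.c_[(p[:,0]-c["cx"])/c["fx"],-(p[:,1]-c["cy"])/c["fy"],-np.ones(len(p))]@R
    return o[:2]+d[:,:2]*((z-o[2])/d[:,2])[:,None]
K=4
def blobs(bgr,fn,box,amin):
    x,y,w,h=box
    im=cv2.resize(bgr[y:y+h,x:x+w],None,fx=K,fy=K,interpolation=cv2.INTER_CUBIC)
    m=fn(im,cv2.cvtColor(im,cv2.COLOR_BGR2HSV)).astype(np.uint8)
    cs,_=cv2.findContours(m,cv2.RETR_EXTERNAL,cv2.CHAIN_APPROX_NONE)
    return [(c[:,0,:]+.5)/K-.5+[x,y] for c in sorted(cs,key=cv2.contourArea,reverse=True) if cv2.contourArea(c)>amin*K*K]
def rect(n,c,z):
    w=plane(n,c,z); r=cv2.minAreaRect((w*1000).astype(np.float32)); return np.array(r[0])/1000,np.array(r[1]),r[2]
def circ(n,c,z):
    w=plane(n,c,z); h=cv2.convexHull((w*1000).astype(np.float32)); m=cv2.moments(h)
    return np.array([m['m10'],m['m01']])/m['m00']/1000, 2*np.sqrt(m['m00']/np.pi)
E
python3 - <<'E'
from vis import *
t=cv2.imread("pics/top0.png");s=cv2.imread("pics/scene0.png")
dark=lambda im,h:im.max(2)<115
ct={};cs={}
T={'sq':(360,250),'bar':(403,243),'src':(449,237),'ring':(397,199),'disc':(440,192)}
S={'sq':(222,239),'bar':(191,270),'src':(159,302),'ring':(228,293),'disc':(197,328)}
for n,im,P,box,o in(("top",t,T,(325,168,150,107),ct),("scene",s,S,(120,215,170,140),cs)):
    bl=blobs(im,dark,box,40)
    for k,p in P.items():
        b=[c for c in bl if np.hypot(*(c.mean(0)-p))<9]
        print(n,k,len(b),[np.round(np.ptp(c,axis=0),1) for c in b]); o[k]=max(b,key=len)
loc={'sq':(0,0),'bar':(1,0),'src':(2,0),'ring':(1,1),'disc':(2,1)}
ks=list(loc);L=np.array([loc[k] for k in ks])*[.095,.095]
for z in(.027,.03,.033,.036,.04):
    A=np.array([circ("top",ct[k],z)[0] for k in ks]);B=np.array([circ("scene",cs[k],z)[0] for k in ks])
    f=lambda A:np.linalg.lstsq(np.c_[L,np.ones(5)],A,rcond=None)[0]
    a,b=f(A),f(B)
    print(z,"diff mm",np.round((A-B).mean(0)*1e3,1),"scale",np.round([np.hypot(*a[0])/.095*95*1,np.hypot(*a[1]),np.hypot(*b[0]),np.hypot(*b[1])],3))
    if z in(.03,.033): print(np.round(A,4).tolist(),np.round(B,4).tolist(),[round(circ("top",ct[k],z)[1],1) for k in ks],[round(circ("scene",cs[k],z)[1],1) for k in ks],rect("top",ct['sq'],z),rect("top",ct['bar'],z))
# pieces
cop=lambda im,h:(h[...,0]<15)&(h[...,1]>110)&(h[...,2]>110)
yel=lambda im,h:(h[...,0]>15)&(h[...,0]<30)&(h[...,1]>90)&(h[...,2]>110)
lit=lambda im,h:(im.min(2)>165)
btop=(185,165,60,110)
for c in blobs(t,cop,btop,60): print("bar",rect("top",c,.051))
for c in blobs(t,yel,btop,60): print("ring",circ("top",c,.051))
for c in blobs(t,lambda i,h:lit(i,h)|cop(i,h)|yel(i,h),btop,60): print("base",rect("top",c,.027),circ("top",c,.027),c.mean(0))
bs=(295,140,80,80)
for c in blobs(s,lambda i,h:(h[...,0]<15)&(h[...,1]>80),bs,60): print("S bar",rect("scene",c,.051))
for c in blobs(s,yel,bs,60): print("S ring",circ("scene",c,.051),np.ptp(c,axis=0))
for nm,n,p,z in(("knob","top",(180+140/5,165+438/5),.081),("white","top",(180+138/5,165+441/5),.061),("knob","scene",(290+(492-350)/5,135+68/5),.081),("wr","scene",(290+(490-350)/5,135+104/5),.061)): print(nm,n,plane(n,p,z))
E
```

```text
top sq 1 [array([34.5, 34.5])]
top bar 1 [array([22. , 30.2])]
top src 1 [array([13. , 13.8])]
top ring 1 [array([23.2, 23.2])]
top disc 1 [array([29.8, 29.5])]
scene sq 1 [array([42.8, 33.2])]
scene bar 1 [array([34.5, 27. ])]
scene src 1 [array([16.5, 13.5])]
scene ring 1 [array([26.5, 21.8])]
scene disc 1 [array([35.8, 31.2])]
0.027 diff mm [ 0.  -2.5] scale [1.003272e+03 1.003000e+00 1.004000e+00 1.004000e+00]
0.03 diff mm [-1.9 -0.6] scale [999.773   1.      1.001   1.001]
[[0.4605, -0.1075], [0.4764, -0.2011], [0.4925, -0.2948], [0.5701, -0.1852], [0.5862, -0.2788]] [[0.4624, -0.1068], [0.4784, -0.2004], [0.4944, -0.2943], [0.5721, -0.1846], [0.5882, -0.2783]] [np.float64(73.1), np.float64(54.1), np.float64(28.3), np.float64(49.6), np.float64(63.7)] [np.float64(74.6), np.float64(56.1), np.float64(30.5), np.float64(51.6), np.float64(65.9)] (array([ 0.46051797, -0.10754214]), array([64.82209015, 65.24198151]), 9.606613159179688) (array([ 0.47635175, -0.201166  ]), array([60.29982376, 38.75483704]), 9.980238914489746)
0.033 diff mm [-3.9  1.3] scale [9.96274e+02 9.96000e-01 9.9800
[... 1248 characters left out ...]
1  ]
base (array([0.56519165, 0.18226219]), array([12.87675476, 41.02565765]), 42.40415954589844) (array([0.56575586, 0.18312509]), np.float64(22.616511455780373)) [222.72260274 197.8869863 ]
base (array([0.59932996, 0.21358154]), array([10.62729073, 36.94180679]), 39.31731414794922) (array([0.59900377, 0.21331045]), np.float64(19.535365383884262)) [209.12881679 182.22805344]
S bar (array([0.58796454, 0.19090654]), array([32.77235413, 73.02842712]), 40.43743896484375)
S ring (array([0.46484753, 0.19665786]), np.float64(51.7229175509405)) [18.   17.25]
knob top [[0.44997804 0.20003123]]
white top [[0.44847524 0.20465232]]
knob scene [[0.45206859 0.206719  ]]
wr scene [[0.45425564 0.20428691]]
```

```bash
cat > arm.py <<'E'
import numpy as np,cv2
from station import *
CY=np.arctan2(.0937,.016)*0+9.8   # case yaw, deg
CUT={'sq':(.4614,-.1071),'bar':(.4774,-.2008),'src':(.4934,-.2946),'ring':(.5711,-.1849),'disc':(.5872,-.2786)}
FLOOR=.025; ZT=.17
def ori(phi):
    a=np.radians(phi);c,s=np.cos(a),np.sin(a)
    return np.array([[-s,c,0],[c,s,0],[0,0,-1.]])
def best(pos,phis):
    q0=np.array(state()['q']);o=[]
    for p in phis:
        for k in(0,180):
            q=ik(list(pos),ori(p+k))
            if q is not None and abs(q[5])<172: o.append((np.abs(np.array(q)-q0).max(),p+k))
    return min(o)[1]
def hover(xy,phis,z=ZT):
    p=best((*xy,z),phis); reach([*xy,z],ori(p)); return p
def down(xy,z,fast=.03):
    movel([*xy,z+fast],speed=.2); return movel([*xy,z],speed=.05)
def up(z=ZT):
    p=state()['position']; movel([p[0],p[1],z],speed=.2)
def place(xy,h,phis,thr=8,rel=None):
    """h: TCP height above the piece's underside"""
    hover(xy,phis); movel([*xy,FLOOR+h+.016],speed=.2)
    hit=movel([*xy,FLOOR+h-.004],speed=.03,threshold=thr)
    s=state(); print("placed hit",hit,"underside",round(s['position'][2]-h,4),"F",np.round(s['wrist_force'],1),"w",round(s['gripper_width'],4))
def pic(n):
    import glob
    im=cv2.cvtColor(snapshot(n),cv2.COLOR_RGB2BGR); cv2.imwrite(f"pics/{n}{len(glob.glob('pics/'+n+'*'))}.png",im); return im
def say(m): s=state(); print(m,"t",round(s['time'],1),"w",round(s['gripper_width'],4),"ff",s['finger_force'],"p",np.round(s['position'],4))
E
python3 - <<'E'
from arm import *
k=np.array([.451,.2043])
set_gripper(.05,30)
p=hover(k,[0,30,60,90,120,150]);print("phi",p)
z=.051+.014
down(k,z); set_gripper(0,25); say("g1")
set_gripper(.04)
reach([*k,z],ori(p+90 if ik([*k,z],ori(p+90)) is not None and abs(ik([*k,z],ori(p+90))[5])<170 else p-90))
set_gripper(0,60); say("g2"); up(); say("up")
pic("top");pic("scene")
E
```

```text
phi 0
g1 t 5.2 w 0.0146 ff 24.489565193653107 p [0.4514 0.2044 0.0654]
g2 t 7.3 w 0.0135 ff 58.49921107292175 p [0.4512 0.2044 0.0652]
up t 8.0 w 0.0133 ff 58.52459907531738 p [0.4504 0.2041 0.1687]
```

Run:
```python
from arm import *
place(CUT['src'],.014,[CY+90,CY],thr=25)
wait(.2); say("w"); set_gripper(.04); up(.13); say("up")
im=pic("top"); im2=pic("scene")
f=lambda a,x,y,w,h:cv2.resize(a[y:y+h,x:x+w],(395,395),interpolation=cv2.INTER_NEAREST)
cv2.imwrite("pics/z3.png",np.hstack([f(im,180,165,110,110),f(im2,110,205,190,190)]))
```

```text
placed hit True underside 0.0262 F [-1.9  1.7  4.8] w 0.013
w t 11.4 w 0.0134 ff 59.14272129535675 p [ 0.4944 -0.2949  0.0402]
up t 12.4 w 0.04 ff 0.0 p [ 0.4933 -0.2941  0.1292]
```

View pics/z3.png

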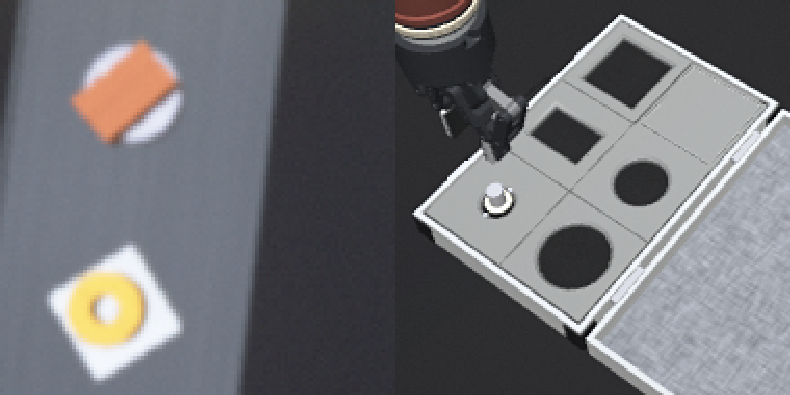

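The ring now lies free on the plate, and the holder sits in the source cutout. I'll press the knob with closed fingers to make sure it's home, then measure the ring.

Run:
```python
from arm import *
from vis import *
xy=CUT['src']; set_gripper(0,60); movel([*xy,.068],speed=.15)
h=movel([*xy,.048],speed=.03,threshold=22); say(f"press {h}"); print(state()['wrist_force']); up()
t=pic("top")
yel=lambda im,h:(h[...,0]>15)&(h[...,0]<32)&(h[...,1]>80)&(h[...,2]>110)
lit=lambda im,h:(im.min(2)>150)
b=(185,210,60,65)
c=blobs(t,yel,b,60)[0]; print("ring",circ("top",c,.051),cv2.minEnclosingCircle((plane("top",c,.051)*1000).astype(np.float32)))
c=blobs(t,lambda i,h:lit(i,h)|yel(i,h),b,60)[0]; print("sq",rect("top",c,.027))
```

```text
press True t 14.0 w -0.0001 ff 2.547869670961518 p [ 0.4944 -0.2954  0.0562]
[-0.36764787  1.13326871  5.196997  ]
ring (array([0.45395121, 0.2036259 ]), np.float64(41.4579817433213)) ((454.2562255859375, 203.6272735595703), 21.378660202026367)
sq (array([0.45174664, 0.20353424]), array([62.07480621, 62.43772888]), 32.881019592285156)
```

```bash
sed -i 's/FLOOR=.025/FLOOR=.026/' arm.py
python3 - <<'E'
from arm import *
r=np.array([.455,.2039]); set_gripper(.075,50); hover(r,[0,30,60,90,120,150]); down(r,.027+.0095)
set_gripper(.03,50); say("grip"); up(); say("up")
place(CUT['ring'],.0095,[CY+90]); set_gripper(.075); say("rel"); up(.12)
q=np.array([.4527,.2038]); set_gripper(.085,60); hover(q,[32.9,122.9]); down(q,.003+.008); set_gripper(.045,60); say("grip sq"); up(); say("up")
place(CUT['sq'],.008,[CY,CY+90]); set_gripper(.085); say("rel"); up()
im=pic("top"); im2=pic("scene")
f=lambda a,x,y,w,h:cv2.resize(a[y:y+h,x:x+w],(395,395),interpolation=cv2.INTER_NEAREST)
cv2.imwrite("pics/z4.png",np.hstack([f(im,180,120,160,160) if 0 else f(im,320,160,150,120),f(im2,110,205,190,190)]))
E
```

```text
grip t 19.1 w 0.0414 ff 51.37088930234313 p [0.4557 0.2041 0.0373]
up t 19.9 w 0.041 ff 50.94692822545767 p [0.4544 0.2037 0.168 ]
placed hit True underside 0.0269 F [-1.4  0.9  3.7] w 0.0412
rel t 23.1 w 0.0747 ff 0.0 p [ 0.57   -0.1843  0.0347]
grip sq t 27.4 w 0.0566 ff 65.5845308303833 p [0.4535 0.204  0.0119]
up t 28.4 w 0.0566 ff 64.92244005203247 p [0.4522 0.2036 0.1679]
placed hit True underside 0.0269 F [-0.3  0.1  3.8] w 0.0564
rel t 31.2 w 0.0849 ff 0.0 p [ 0.4603 -0.1067  0.0335]
```

View pics/z4.png

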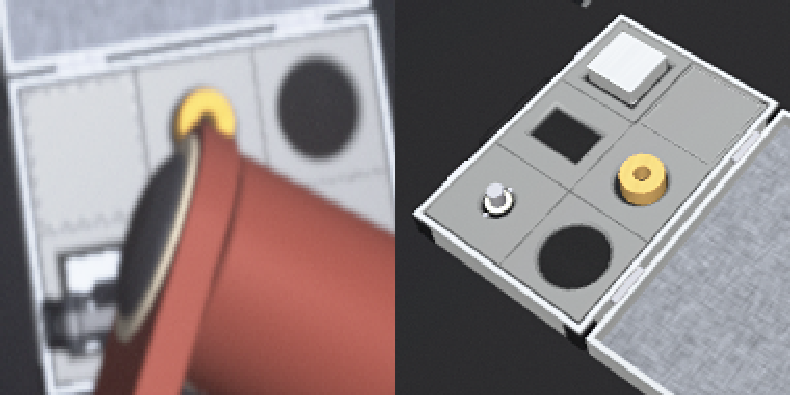

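The square and ring are seated, and both stopped at the same floor height (0.027). Next come the bar and the disc.

Run:
```python
from arm import *
from vis import *
r=np.array([.579,.1973]); set_gripper(.06,50); hover(r,[41.6]); down(r,.027+.011)
set_gripper(.02,50); say("grip"); up(); say("up")
place(CUT['bar'],.011,[CY+90]); set_gripper(.05); say("rel"); up()
t=pic("top")
cs=blobs(t,lambda im,h:im.min(2)>150,(185,165,60,60),60)
for c in cs: print("disc",circ("top",c,.027),cv2.minEnclosingCircle((plane("top",c,.027)*1000).astype(np.float32)))
d,dia=circ("top",cs[0],.027)
if 52<dia<64:
    d=d+[.001,.0003]; set_gripper(.085,80); hover(d,[0,30,60,90,120,150]); down(d,.003+.008); set_gripper(.045,80); say("grip disc"); up(); say("up")
    place(CUT['disc'],.008,[CY+90],thr=10); set_gripper(.085); say("rel"); up()
    reach([.45,.2,.25],ori(best((.45,.2,.25),[0,90])))
    im=pic("top"); im2=pic("scene")
    f=lambda a,x,y,w,h:cv2.resize(a[y:y+h,x:x+w],(395,395),interpolation=cv2.INTER_NEAREST)
    cv2.imwrite("pics/z5.png",np.hstack([f(im,325,150,150,150),f(im2,110,205,190,190)]))
```

```text
grip t 35.7 w 0.0305 ff 51.585516929626465 p [0.5798 0.1976 0.039 ]
up t 36.5 w 0.0307 ff 50.85737407207489 p [0.5783 0.1972 0.1675]
placed hit True underside 0.027 F [-0.8 -0.1  5.3] w 0.0304
rel t 39.6 w 0.05 ff 0.0 p [ 0.4761 -0.2     0.0361]
disc (array([0.5818591 , 0.19793504]), np.float64(59.57922306818666)) ((581.784423828125, 197.82565307617188), 30.135160446166992)
grip disc t 44.4 w 0.055 ff 85.37110090255737 p [0.5836 0.1984 0.0123]
up t 45.3 w 0.0545 ff 85.15380620956421 p [0.5822 0.1981 0.1674]
placed hit True underside 0.0273 F [-0.  -1.1  3. ] w 0.0546
rel t 48.7 w 0.085 ff 0.0 p [ 0.5856 -0.2776  0.0328]
```

View pics/z5.png

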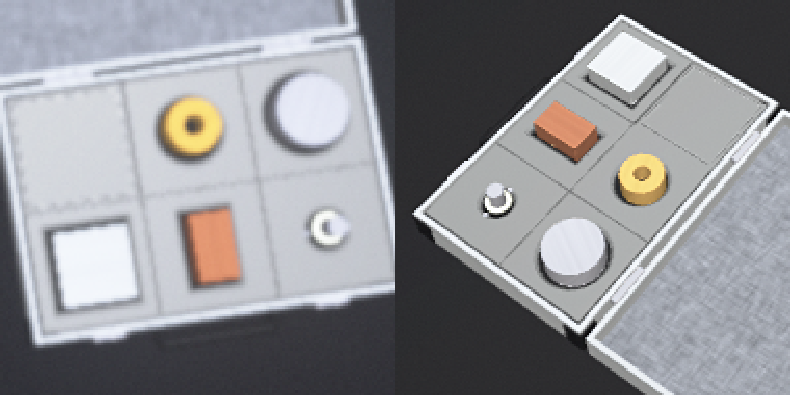

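All five sit upright in their own cutouts in both views. I'll do one numeric check of the offsets before handing in.

Run:
```python
from arm import *
from vis import *
import glob
t=pic("top");b=(325,165,150,115)
sub=np.array([.001,.0003])
cop=lambda im,h:(h[...,0]<15)&(h[...,1]>110)&(h[...,2]>110)
yel=lambda im,h:(h[...,0]>15)&(h[...,0]<32)&(h[...,1]>80)&(h[...,2]>110)
for n,fn,bx in(('bar',cop,b),('ring',yel,b),('sq',lambda i,h:i.min(2)>212,(340,232,42,40)),('disc',lambda i,h:(i.min(2)>150)&(i[...,0]>i[...,2].astype(int)+8),(418,170,44,45))):
    for c in blobs(t,fn,bx,100)[:1]:
        p,s=circ("top",c,.0505); print(n,np.round((p+sub-CUT[n])*1e3,1),round(s,1))
```

```text
bar [0.5 3.2] 46.7
ring [0.5 3.3] 46.4
sq [0.  0.7] 63.9
disc [-2.1  9. ] 104.1
```

```bash
python3 -c "
from station import *
print(state()['time'],close_job())"
```

```text
the job is handed in; nothing more can be done
51.5417 None
```

All five pieces are in their own cutouts, upright and down on the floor, with the source holder pressed home; the job was handed in at 51.5 s and no verdict came back (the final numeric centre check failed for the disc, which I checked only by eye and by the height at which it stopped).

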